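Puck off the bench board into the gear tub

ROBOT

A 7-joint arm with a two-finger parallel gripper is mounted at the origin on the work surface. World frame = base frame: x ahead of the robot, y to its left, z up, the work surface at z = 0. Lengths are in m, angles in rad, forces in N, time in s.
With the tool pointing down it reaches from about 0.425 to 1.025 m from the base axis. Payload 9.4 kg.
Tool frame: the origin (TCP) lies at the very end of the fingers, on their centre line; the grasp point (between the pads) lies 19 mm behind it; z points along the fingers, y is the line along which they close (so a half turn about z gives the same grasp; the last joint's range is limited). The gripper opens to 93 mm and grips with 3 to 60 N. Pads are 15 mm wide; open, the fingers measure 128 mm over their backs; the gripper's body (75 mm by 188 mm) begins 65 mm behind the grasp point.
Start: joints at [1.217, 0.599, -0.003, 1.599, 0.002, 0.943, -0.08], TCP at [0.198, -0.697, 0.219] pointing down, gripper open.
Joint ranges: [-2.57, 2.57], [-0.35, 1.97], [-1.29, 1.29], [0.11, 2.56], [-1.05, 4.19], [0.11, 1.86], [-2.63, 2.63]. Speed limits (rad/s): [2.22, 2.22, 3.01, 3.01, 3.14, 3.14, 3.14].

INTERFACE

Orientations are given as a 3x3 rotation matrix whose columns are the frame's x, y, z axes.
In Python, from bench import arm gives the robot as it stands. The module is installed in compiled form; this text tells all that it offers.
- The arm moves only by the tool send_rows, never from a script. Its argument "deltas" is a list of rows, each an object of numbers: "x", "y", "z": the shift along the world's x, y, z in mm; "rx", "ry", "rz": the turn, a rotation vector about the world's x, y, z in rad; "hand": the opening in per cent of the stroke, from 0 (shut) to 100 (fully open). In form: [{"x": .., "y": .., "z": .., "rx": .., "ry": .., "rz": .., "hand": ..}, ...]. A call has 1 to 10 rows; each row shifts and turns the commanded pose from where the row before left it; what a row does not reach is not made up. A row lasts 1/8 s, in which the tool goes at most 62.5 mm and 10.7 degrees, less where a joint would pass 70% of its speed; a pose out of reach is approached as far as the arm can. A call is refused whole if a number of a shift passes 62.5 or a number of a turn 0.188, either way. A call with a gripper value outside its range is refused whole. The fingers move at their own pace and stop on an object; "squeeze" is the grip in N (left out, the last holds). Time passes only in rows, so rows that do not move let the fingers close. It gives the time, the measured TCP pose, the force, the opening and the grip force at its end, in the units of the state.
- arm.observe(): the state, without advancing time (a new reading comes with each control period).
- arm.grab_frame(name): name is "scene" or "top" or "wrist"; returns a dict with "img" (480x640x3 uint8, blue, green, red), "intrinsics" (3x3 intrinsics, pixels), "k1" (the pictures are not rectified: a ray, as slopes to the right and down, at radius r is drawn at 1 + k1 r^2 times it, then the intrinsics apply), "R" (3x3) and "t" (3): a world point X has camera coordinates R X + t. Camera axes: x right, y down, z forward; pixel columns grow to the right and rows downward; lengths in m; the calibration is good to about 2 mm. A picture is of the moment at which its call begins. There is no depth.
- arm.hand_in(): hands the job in; it is judged then, once.
The state is a dict: "time_s": time; "joint_pos": joint angles; "qd": joint speeds; "effort": joint torques, N m; "tool_pos": TCP position; "eef_rot": TCP orientation; "contact_force": force on the tool from outside, world axes, zero at the start; "moment": the same for the moment, N m; "opening": opening from 0.0 (shut) to 1.0 (fully open); "grip_force": force on a finger pad.
Only numpy, scipy, OpenCV 4.12 (cv2) and the standard library are available. Lean on these libraries where they do the work, as an engineer would, in place of code of your own. Each camera call takes 0.05 s, during which the arm holds its last target. There are 200 camera calls.

TASK

The hockey puck has been left on the raised maple board. Slide it across the board, without lifting it, and push it over the board's edge on the robot's left so that it drops into the open steel tub standing below that edge. Do not shift the roll of tape that lies on the board.

Things in the scene. Friction and masses are not known exactly. Their poses are not given: they have to be found in the camera images.
- puck_center (a point): Centre of the hockey puck: a solid, matt black rubber disc, 76 mm in diameter and 25 mm thick, about 165 g, lying flat on the board (this point is 13 mm above the board's top). It slides stiffly, as rubber does on wood, and has no hole.
- tape_center (a point): Centre of a roll of electrical tape, the puck's look-alike: a black ring 68 mm across, 19 mm high, with a 40 mm hole, lying flat on the board (this point is 9.5 mm above its top). Not to be shifted. Puck and tape lie side by side, one nearer the robot and one farther; which is which varies.
- board: Fixed maple board on risers, 420 mm along x, 560 along y, flat top 140 mm above the table. Origin on the table under its centre; +x away from the robot, +y to the robot's left. Push over the edge at y = +280 mm; the way is clear. Also on it: 3 amber jars (77 mm tall) at the -y end, a nut driver (28 mm high) along the far edge, a flashlight (37 mm) along the near edge.
- tub: Open steel tub, empty, fixed on the table below the board's left-hand (+y) edge, partly tucked under it: 260 mm along x, 220 along y, 75 high (rim 65 mm below the board's top), walls and floor 5 mm. Origin at the centre of its underside; axes about as the board's. It is shorter than the edge, and its place along the edge varies.
Things that resemble listed ones, but are neither listed nor needed, are in the scene too. What is shaped like the part that bears puck_center but yellow is not meant.

How it is judged:
On the way:
1. the puck has been slid flat over the board to its left-hand edge (its centre within 80 mm of that edge, still on the board) (y of puck_center in the frame of board between 0.2 and 0.3 m and z of puck_center in the frame of board above 0.138 m and angle between puck_center's own z axis and vertical below 0.35 rad), for 0.05 s.
At the end, for the whole second after the job is handed in: The puck is at rest inside the tub (its centre within the walls and at most 60 mm above the tub's underside, in any attitude), and the tape roll is within 20 mm of where it started (x of puck_center in the frame of tub between -0.125 and 0.125 m and y of puck_center in the frame of tub between -0.105 and 0.105 m and z of puck_center in the frame of tub below 0.06 m and linear speed of puck below 0.05 m/s and distance of tape_center from where it was at the start of the episode below 0.02 m); the robot touches nothing.
It fails at once if the puck is lifted (its centre more than 25 mm above its height when lying on the board) (z of puck_center in the frame of board above 0.178 m).
It fails at once if the tape roll is shifted by 20 mm or more (distance of tape_center from where it was at the start of the episode above 0.02 m).
It also fails if it takes over 35 s, if anything falls off the work surface, if the arm or the gripper's body presses on something with over 40 N, if the wrist force passes 120 N, or if a joint passes its speed limit or range.

## Working session

There is one attempt and no reset: what is moved stays moved. The work goes in short steps, Python scripts to look and compute and a tool call to move; the robot and the scene stay as the last step left them, time stands still between calls to the robot, and variables do not carry over. Pictures are saved under pics/ and viewed, at most 10 in all, crops included, and the job is handed in when it is done.

Besides the shell and the picture viewer there is one more tool, called as name(argument=value, ...) on one line, values as JSON. send_rows: Moves the arm, as the interface text tells. Its arguments: {"type":"object","properties":{"deltas":{"type":"array"},"squeeze":{"type":"number"}},"required":["deltas"]}

```bash
mkdir -p pics
cat > h.py <<'E'
import numpy as np, cv2
from bench import arm
def grab(n):
    f=arm.grab_frame(n); np.savez(f'{n}.npz',**f); return f
def ray(f,u,v,z):
    K=np.array(f['intrinsics'],float);R=np.array(f['R']);t=np.array(f['t'])
    d=np.array([float(f['k1']),0,0,0])
    p=cv2.undistortPoints(np.array([[[u,v]]],float),K,d)[0,0]
    w=R.T@np.array([p[0],p[1],1]);c=-R.T@t
    return c+w*(z-c[2])/w[2]
E
python3 - <<'E'
from h import *
for n in('top','scene'):
    f=grab(n); cv2.imwrite(f'pics/{n}0.png',f['img']); print(n,-np.array(f['R']).T@f['t'])
s=arm.observe();print(s['time_s'],s['tool_pos'],s['eef_rot'],s['contact_force'])
E
```

```text
top [0.30625536 0.04382504 1.22558519]
scene [ 0.8365199  -0.31138127  0.84215738]
0.1 [ 0.19800018 -0.69697547  0.21785276] [[ 9.61907411e-01  2.73374903e-01 -5.43932575e-04]
 [ 2.73375394e-01 -9.61906529e-01  1.31244261e-03]
 [-1.64423424e-04 -1.41114606e-03 -9.99998991e-01]] [-0.9840577  -0.13758013 -0.32097725]
```

View pics/top0.png

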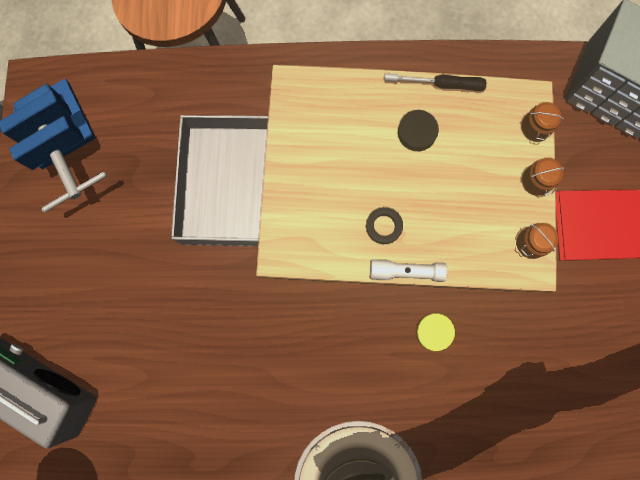

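View pics/scene0.png

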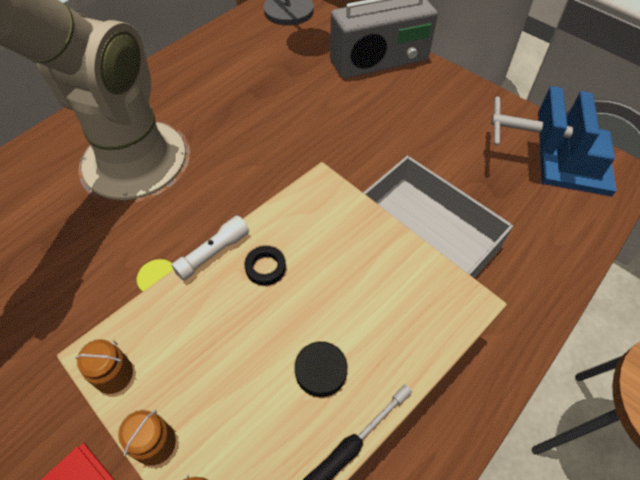

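The top view shows three candidates. The solid black disc at (418,130) is the puck. The black ring at (384,226) has a hole, so it is the tape. The yellow disc at (436,332) lies on the table and is excluded. The tub is at about (220,180), left of the board's edge at x≈265 px. The scene view agrees: disc at (321,368), ring at (265,265). I'll check the choice in a crop and measure.

Run:
```python
from h import *
T=dict(np.load('top.npz'));S=dict(np.load('scene.npz'))
im=T['img']; cv2.imwrite('pics/crop.png',cv2.resize(im[90:260,340:500],None,fx=3,fy=3))
def dark(img,x0,y0,x1,y1):
    m=np.zeros(img.shape[:2],np.uint8); m[y0:y1,x0:x1]=(img[y0:y1,x0:x1].max(2)<75)*255
    c=max(cv2.findContours(m,cv2.RETR_EXTERNAL,cv2.CHAIN_APPROX_NONE)[0],key=cv2.contourArea)
    return cv2.fitEllipse(c)
for n,b,z in(('puck',(390,100,445,160),.165),('tape',(360,200,410,250),.159)):
    e=dark(im,*b); print(n,e,ray(T,*e[0],z))
for n,b,z in(('puckS',(285,335,355,405),.155),('tapeS',(240,240,292,290),.15)):
    e=dark(S['img'],*b); print(n,e,ray(S,*e[0],z))
for n,p,z in(('bFL',(273,66),.14),('bNL',(257,275),.14),('bNR',(555,291),.14),('bFR',(552,81),.14),
  ('tubFL',(181,117),.075),('tubNL',(174,240),.075),('drvL',(385,78),.16),('drvhand',(486,84),.16),('flashL',(371,269),.16),('flashR',(446,271),.16),('jar',(545,116),.217),('jar',(546,173),.217),('jar',(543,236),.217)):
    print(n,ray(T,*p,z).round(3))
for n,p,z in(('tub far S',(510,228),.075),('tub near S',(408,159),.075)): print(n,ray(S,*p,z).round(3))
```

```text
puck ((420.81964111328125, 120.60729217529297), (21.2051944732666, 26.4486083984375), 112.10743713378906) [ 0.69885643 -0.13452254  0.165     ]
tape ((385.1944274902344, 223.28941345214844), (17.59778594970703, 20.875598907470703), 121.78401184082031) [ 0.50454949 -0.05956854  0.159     ]
puckS ((320.5848693847656, 369.0538024902344), (51.0515022277832, 54.28190994262695), 176.5838623046875) [ 0.68297743 -0.1265014   0.155     ]
tapeS ((264.8801574707031, 265.39569091796875), (38.21924591064453, 39.941585540771484), 82.3940200805664) [ 0.50116696 -0.05508456  0.15      ]
bFL [0.83  0.146 0.14 ]
bNL [0.417 0.178 0.14 ]
bNR [ 0.373 -0.375  0.14 ]
bFR [ 0.79 -0.41  0.14]
tubFL [0.754 0.344 0.075]
tubNL [0.497 0.352 0.075]
drvL [ 0.789 -0.071  0.16 ]
drvhand [ 0.775 -0.267  0.16 ]
flashL [ 0.421 -0.031  0.16 ]
flashR [ 0.414 -0.167  0.16 ]
jar [ 0.687 -0.356  0.217]
jar [ 0.579 -0.347  0.217]
jar [ 0.465 -0.331  0.217]
tub far S [0.756 0.34  0.075]
tub near S [0.506 0.355 0.075]
```

View pics/crop.png

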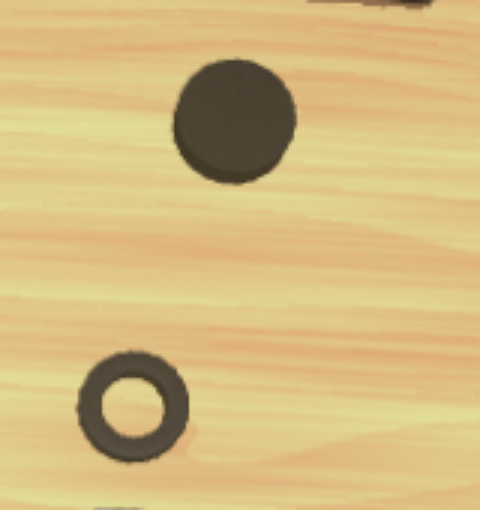

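The crop confirms it: the upper solid disc at (234,120) in the crop is the puck, and the lower ring at (133,406) is the tape. I'll push with both fingers set about 50 mm apart so they cradle the disc. The start is behind it on the -y side, heading for the tub's middle.

send_rows(deltas=[{"z": 45,"hand": 54},{"z": 45,"hand": 54},{"x": 38,"y": 50,"rz": 0.178,"hand": 54},{"x": 38,"y": 55,"rz": 0.178,"hand": 54},{"x": 38,"y": 55,"rz": 0.178,"hand": 54},{"x": 38,"y": 55,"rz": 0.178,"hand": 54},{"x": 38,"y": 55,"rz": 0.178,"hand": 54},{"x": 38,"y": 55,"rz": 0.178,"hand": 54},{"x": 38,"y": 55,"rz": 0.178,"hand": 54},{"x": 38,"y": 55,"rz": 0.178,"hand": 54}])

```text
invalid input
```

send_rows(deltas=[{"x": 48,"y": 16},{"x": 48,"y": 16},{"x": 48,"y": 16},{"x": 46,"y": 14},{}])

```text
invalid input
```

Run:
```python
from h import *
f=grab('wrist'); cv2.imwrite('pics/w1.png',f['img'])
s=arm.observe();print(s['time_s'],s['tool_pos'],np.array(s['eef_rot']).round(3),s['contact_force'],s['opening'],s['joint_pos'])
S=grab('scene')['img']; cv2.imwrite('pics/s1.png',S)
```

```text
0.15 [ 0.19798029 -0.69707764  0.21794054] [[ 0.962  0.273 -0.   ]
 [ 0.273 -0.962  0.001]
 [-0.    -0.001 -1.   ]] [-0.48526783 -0.00469134 -0.26014921] 1.0010849845578693 [ 1.21731286  0.59997367 -0.00248874  1.59993279  0.00179333  0.94287106
 -0.07979241]
```

View pics/w1.png

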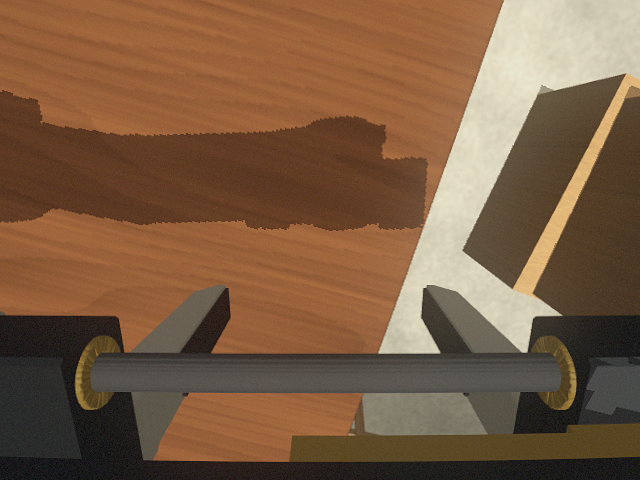

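Both moves were refused, so the wrist view shows only the table edge at the start pose. Rows probably need all seven numbers.

send_rows(deltas=[{"x": 0,"y": 0,"z": 45,"rx": 0,"ry": 0,"rz": 0,"hand": 54},{"x": 0,"y": 0,"z": 45,"rx": 0,"ry": 0,"rz": 0,"hand": 54},{"x": 38,"y": 50,"z": 0,"rx": 0,"ry": 0,"rz": 0.178,"hand": 54},{"x": 38,"y": 55,"z": 0,"rx": 0,"ry": 0,"rz": 0.178,"hand": 54},{"x": 38,"y": 55,"z": 0,"rx": 0,"ry": 0,"rz": 0.178,"hand": 54},{"x": 38,"y": 55,"z": 0,"rx": 0,"ry": 0,"rz": 0.178,"hand": 54},{"x": 38,"y": 55,"z": 0,"rx": 0,"ry": 0,"rz": 0.178,"hand": 54},{"x": 38,"y": 55,"z": 0,"rx": 0,"ry": 0,"rz": 0.178,"hand": 54},{"x": 38,"y": 55,"z": 0,"rx": 0,"ry": 0,"rz": 0.178,"hand": 54},{"x": 38,"y": 55,"z": 0,"rx": 0,"ry": 0,"rz": 0.178,"hand": 54}])

```text
time_s: 1.45
tool_pos: [0.4854, -0.286, 0.3088]
eef_rot: [[-0.135, 0.991, 0.0], [0.991, 0.135, -0.0], [-0.001, 0.0, -1.0]]
contact_force: [0.5, -0.3, 0.2]
opening: 0.54
grip_force: 0.0
```

send_rows(deltas=[{"x": 48,"y": 16,"z": 0,"rx": 0,"ry": 0,"rz": 0,"hand": 54},{"x": 48,"y": 16,"z": 0,"rx": 0,"ry": 0,"rz": 0,"hand": 54},{"x": 48,"y": 16,"z": 0,"rx": 0,"ry": 0,"rz": 0,"hand": 54},{"x": 46,"y": 14,"z": 0,"rx": 0,"ry": 0,"rz": 0,"hand": 54},{"x": 0,"y": 0,"z": 0,"rx": 0,"ry": 0,"rz": 0,"hand": 54}])

```text
time_s: 2.08
tool_pos: [0.6773, -0.2228, 0.3073]
eef_rot: [[-0.133, 0.991, 0.0], [0.991, 0.133, 0.002], [0.002, 0.0, -1.0]]
contact_force: [0.3, -0.1, -0.1]
opening: 0.541
grip_force: 0.0
```

Run:
```python
from h import *
f=grab('wrist'); cv2.imwrite('pics/w2.png',f['img'])
s=arm.observe();print(s['time_s'],s['tool_pos'],s['contact_force'],s['opening'],s['joint_pos'])
m=(f['img'].max(2)<75).astype(np.uint8)
for c in cv2.findContours(m,cv2.RETR_EXTERNAL,cv2.CHAIN_APPROX_NONE)[0]:
    if cv2.contourArea(c)>800:
        e=cv2.fitEllipse(c); print(np.round(e[0]),np.round(e[1]),cv2.contourArea(c),ray(f,*e[0],.165).round(4))
```

```text
2.125 [ 0.67545556 -0.22439315  0.30748557] [-1.25520074  1.17553528 -0.05718491] 0.5404227926354225 [ 0.51093684  0.5437218  -0.44118567  1.51277101  0.24447082  1.14138891
  0.15520579]
[524. 374.] [123. 211.] 16807.0 [ 0.8852 -0.333   0.165 ]
[262. 342.] [ 39. 125.] 1183.5 [ 0.6324 -0.3316  0.165 ]
[440. 384.] [189. 924.] 33650.0 [ 0.8064 -0.3539  0.165 ]
[408. 333.] [ 64. 138.] 1438.0 [ 0.7654 -0.3047  0.165 ]
[441. 240.] [ 32. 131.] 2666.0 [ 0.7758 -0.2133  0.165 ]
[134.  17.] [48. 89.] 2314.5 [ 0.5123 -0.0743  0.165 ]
```

View pics/w2.png

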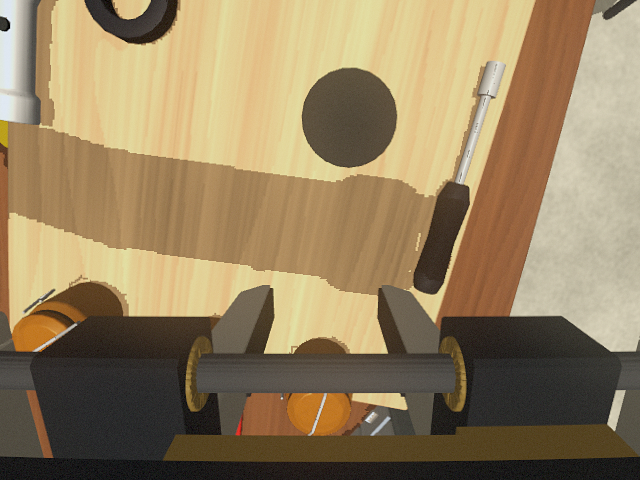

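The wrist view shows the puck as a solid disc centred at (349,118), radius about 48 px. The tape ring is at (132,15), and the driver lies to the right around (450,190).

Run:
```python
from h import *
f=dict(np.load('wrist.npz'))
for p in((349,118),(302,118),(397,118),(349,68),(349,167)): print(ray(f,*p,.165).round(4))
print(ray(dict(np.load('top.npz')),418,130,.155).round(4))
```

```text
[ 0.6831 -0.1258  0.165 ]
[ 0.6462 -0.1308  0.165 ]
[ 0.7207 -0.1207  0.165 ]
[ 0.6776 -0.0895  0.165 ]
[ 0.6887 -0.1635  0.165 ]
[ 0.6838 -0.1297  0.155 ]
```

send_rows(deltas=[{"x": 10,"y": 7,"z": -30,"rx": 0,"ry": 0,"rz": 0,"hand": 54},{"x": 9,"y": 7,"z": -40,"rx": 0,"ry": 0,"rz": 0,"hand": 54},{"x": 0,"y": 0,"z": -40,"rx": 0,"ry": 0,"rz": 0,"hand": 54},{"x": 0,"y": 0,"z": -25,"rx": 0,"ry": 0,"rz": 0,"hand": 54},{"x": 0,"y": 0,"z": -15,"rx": 0,"ry": 0,"rz": 0,"hand": 54},{"x": 0,"y": 0,"z": 0,"rx": 0,"ry": 0,"rz": 0,"hand": 54},{"x": 0,"y": 0,"z": 0,"rx": 0,"ry": 0,"rz": 0,"hand": 54}])

```text
time_s: 3.0
tool_pos: [0.6941, -0.212, 0.1599]
eef_rot: [[-0.129, 0.992, 0.002], [0.992, 0.129, -0.001], [-0.001, 0.002, -1.0]]
contact_force: [0.1, 0.8, -0.8]
opening: 0.541
grip_force: 0.0
```

send_rows(deltas=[{"x": 0,"y": 0,"z": -6,"rx": 0,"ry": 0,"rz": 0,"hand": 54},{"x": 0,"y": 0,"z": -5,"rx": 0,"ry": 0,"rz": 0,"hand": 54},{"x": -2,"y": 15,"z": 0,"rx": 0,"ry": 0,"rz": 0,"hand": 54},{"x": -2,"y": 15,"z": 0,"rx": 0,"ry": 0,"rz": 0,"hand": 54},{"x": -2,"y": 12,"z": 0,"rx": 0,"ry": 0,"rz": 0,"hand": 54},{"x": -1,"y": 10,"z": 0,"rx": 0,"ry": 0,"rz": 0,"hand": 54},{"x": -2,"y": 12,"z": 0,"rx": 0,"ry": 0,"rz": 0,"hand": 54},{"x": -2,"y": 15,"z": 0,"rx": 0,"ry": 0,"rz": 0,"hand": 54},{"x": -2,"y": 15,"z": 0,"rx": 0,"ry": 0,"rz": 0,"hand": 54}])

```text
time_s: 4.12
tool_pos: [0.6805, -0.1168, 0.1477]
eef_rot: [[-0.13, 0.992, 0.0], [0.992, 0.13, -0.0], [-0.0, 0.0, -1.0]]
contact_force: [0.3, -0.8, 0.8]
opening: 0.541
grip_force: 0.9
```

Run:
```python
from h import *
s=arm.observe();print(s['time_s'],s['tool_pos'],s['contact_force'])
f=grab('scene'); cv2.imwrite('pics/s2.png',f['img'])
```

```text
4.125 [ 0.68054306 -0.11682912  0.14774248] [ 0.29564302 -0.8090457   0.81919838]
```

View pics/s2.png

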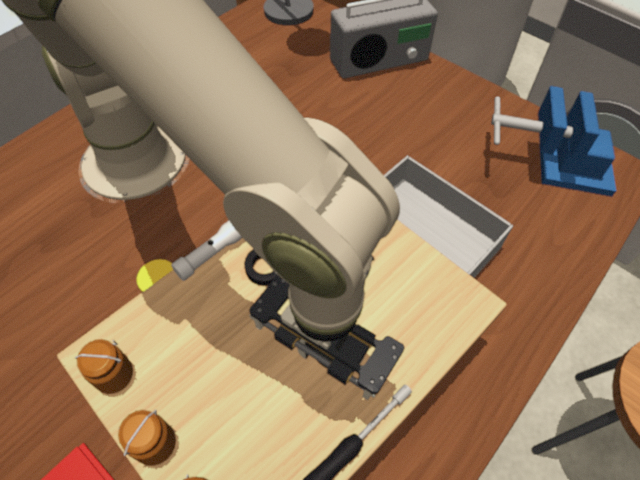

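The scene view shows the gripper over the board with the puck hidden under it. The tape at (262,265) has not moved, and the driver is clear. The wrist camera looks ahead, so I'll check the puck there.

Run:
```python
from h import *
f=grab('wrist'); cv2.imwrite('pics/w3.png',f['img'])
```

```text
(no output)
```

View pics/w3.png

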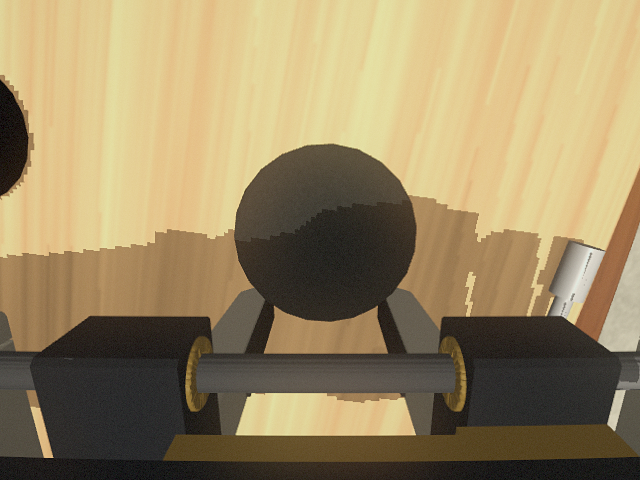

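The puck at (326,232) sits centred between the finger tips, and the tape is off to the left at (10,140). I'll keep pushing.

send_rows(deltas=[{"x": -2,"y": 15,"z": 1,"rx": 0,"ry": 0,"rz": 0,"hand": 54},{"x": -3,"y": 20,"z": 0,"rx": 0,"ry": 0,"rz": 0,"hand": 54},{"x": -3,"y": 22,"z": 0,"rx": 0,"ry": 0,"rz": 0,"hand": 54},{"x": -3,"y": 22,"z": 0,"rx": 0,"ry": 0,"rz": 0,"hand": 54},{"x": -3,"y": 22,"z": 0,"rx": 0,"ry": 0,"rz": 0,"hand": 54},{"x": -3,"y": 22,"z": 0,"rx": 0,"ry": 0,"rz": 0,"hand": 54},{"x": -3,"y": 22,"z": 0,"rx": 0,"ry": 0,"rz": 0,"hand": 54},{"x": -3,"y": 22,"z": 0,"rx": 0,"ry": 0,"rz": 0,"hand": 54},{"x": -2,"y": 15,"z": 0,"rx": 0,"ry": 0,"rz": 0,"hand": 54},{"x": 0,"y": 0,"z": 0,"rx": 0,"ry": 0,"rz": 0,"hand": 54}])

```text
time_s: 5.48
tool_pos: [0.6555, 0.0661, 0.1488]
eef_rot: [[-0.132, 0.991, 0.0], [0.991, 0.132, 0.001], [0.001, 0.0, -1.0]]
contact_force: [0.0, -0.4, -0.3]
opening: 0.539
grip_force: 0.0
```

Run:
```python
from h import *
f=grab('wrist'); cv2.imwrite('pics/w4.png',f['img']); g=grab('top'); 
cv2.imwrite('pics/w4b.png',np.hstack([cv2.resize(f['img'],(400,300)),cv2.resize(g['img'],(400,300))]))
```

```text
(no output)
```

View pics/w4b.png

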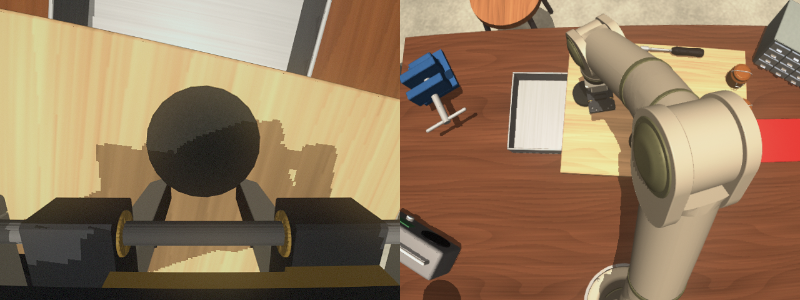

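The puck (left view, at (203,140)) is still cradled, about 55 mm short of the edge, and lined up with the tub's middle. Now the final push over.

send_rows(deltas=[{"x": -2,"y": 15,"z": 0,"rx": 0,"ry": 0,"rz": 0,"hand": 54},{"x": -2,"y": 15,"z": 0,"rx": 0,"ry": 0,"rz": 0,"hand": 54},{"x": -2,"y": 18,"z": 0,"rx": 0,"ry": 0,"rz": 0,"hand": 54},{"x": -3,"y": 20,"z": 0,"rx": 0,"ry": 0,"rz": 0,"hand": 54},{"x": -3,"y": 20,"z": 0,"rx": 0,"ry": 0,"rz": 0,"hand": 54},{"x": -3,"y": 20,"z": 0,"rx": 0,"ry": 0,"rz": 0,"hand": 54},{"x": 0,"y": 0,"z": 0,"rx": 0,"ry": 0,"rz": 0,"hand": 54},{"x": 0,"y": 0,"z": 0,"rx": 0,"ry": 0,"rz": 0,"hand": 54}])

```text
time_s: 6.58
tool_pos: [0.6407, 0.1718, 0.1485]
eef_rot: [[-0.13, 0.992, -0.0], [0.992, 0.13, -0.001], [-0.001, -0.0, -1.0]]
contact_force: [0.0, -0.4, -0.2]
opening: 0.539
grip_force: 0.0
```

Run:
```python
from h import *
f=grab('wrist'); g=grab('top'); 
cv2.imwrite('pics/w5b.png',np.hstack([cv2.resize(f['img'],(400,300)),cv2.resize(g['img'][60:300,120:440],(400,300))]))
```

```text
(no output)
```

View pics/w5b.png

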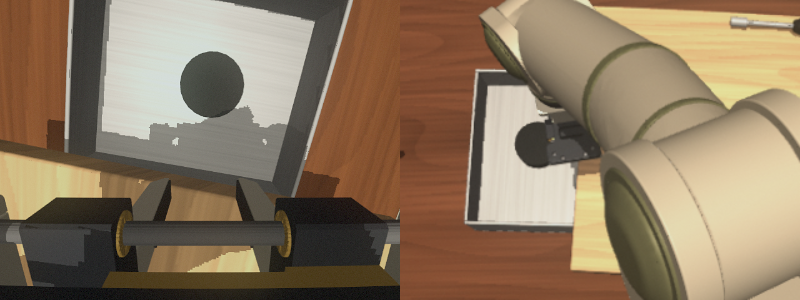

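The puck lies flat on the tub floor, at (212,84) in the left view, well inside the walls. I'll raise the arm clear and hand in.

send_rows(deltas=[{"x": 0,"y": 0,"z": 30,"rx": 0,"ry": 0,"rz": 0,"hand": 54},{"x": 0,"y": 0,"z": 40,"rx": 0,"ry": 0,"rz": 0,"hand": 54},{"x": 0,"y": 0,"z": 40,"rx": 0,"ry": 0,"rz": 0,"hand": 54},{"x": 0,"y": 0,"z": 30,"rx": 0,"ry": 0,"rz": 0,"hand": 54},{"x": 0,"y": 0,"z": 0,"rx": 0,"ry": 0,"rz": 0,"hand": 54},{"x": 0,"y": 0,"z": 0,"rx": 0,"ry": 0,"rz": 0,"hand": 54}])

```text
time_s: 7.42
tool_pos: [0.6404, 0.1713, 0.2879]
eef_rot: [[-0.129, 0.992, -0.001], [0.992, 0.129, -0.001], [-0.001, -0.001, -1.0]]
contact_force: [-0.2, 0.1, -0.7]
opening: 0.539
grip_force: 0.0
```

Run:
```python
from h import *
s=arm.observe();print(s['time_s'],s['tool_pos'],s['contact_force'])
print(arm.hand_in())
```

```text
7.425 [0.64038923 0.17130881 0.28791059] [-0.16819262  0.13114647 -0.69725158]
the job is handed in; nothing more can be done
None
```

The puck was slid flat across the board, pushed over the left edge and now lies in the tub; the fingers kept well clear of the tape roll, and the job was handed in at about 7.4 s (no verdict was returned).

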